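Load a sample carrier under the sprung roller of a vibrating stage

TASK

Load the carrier with the round pellet into the vibrating stage: take it by its rib, slide it wedge nose first along the lane so that it pushes the sprung roller arm up and slips beneath it, until its nose is home against the end stop, then let go so that the roller bears down on it. Leave the carrier with the square pellet where it is.

Things in the scene. Friction and masses are not known exactly. Their poses are not given: they have to be found in the camera images.
- carrier_round: Grey plastic carrier (mm): 150 long (x), 60 wide, about 0.25 kg, with a round brick-red pellet, 38 across, on its deck at x=-6. Origin: centre of underside, z up. Deck 24 high from x=-75 to +47; wedge nose then slopes to 8 high at its tip, x=+75. Grip rib along x at the tail: x=-69 to -29, y=-11 to +11, up to z=58; grasp it from above, a finger on either y side.
- carrier_square: Bystander to leave alone: the same carrier, origin and axes, but its brick-red pellet is square, 34 x 34 mm.
- stage: Fixed vibrating stage (mm). Origin on the table below the roller; a carrier is pushed in along +x, z up. Aluminium bed 30 above table, x=-175 (open entry) to +120, 110 wide. Guide rails 8 above the bed, inner faces y=+-37 for x=-86 to +44, flaring to about +-48 at x=-125. End stop 10 high, face at x=+44: a carrier nose-on to it is home, origin at x=-31, y=0, z=30.
- hold_arm (a joint): Angle (rad) of the sprung fork with a free roller, 32 mm across, 40 wide, at stage x=0, 8 mm above the bed at rest; hinge at x=+80, 44 above the bed, between posts 52 high. 0 = at rest, grows as the roller rises, about 0.2 on a carrier's deck. Spring presses down about 3 N at 0, 6 N at 0.2; pushing a carrier in takes about 10 N.
Mind the look-alikes: they are no part of the job. Leave any brown or purple look-alike of the carrier_round alone.

How it is judged:
At the end, for the whole second after the job is handed in: The round-pellet carrier lies at rest flat on the bed between the rails, its nose within 10 mm of the end stop, within 12 mm of the lane's middle and 10 degrees of its direction, with the roller resting on its deck (arm angle 0.16 to 0.24 rad) (x of carrier_round in the frame of stage between -0.041 and -0.026 m and y of carrier_round in the frame of stage between -0.012 and 0.012 m and height (world z) of carrier_round below 0.035 m and angle between the x axis of carrier_round and the x axis of stage, either way round below 0.175 rad and angle between carrier_round's own z axis and vertical below 0.1 rad and value of joint hold_arm between 0.16 and 0.24 rad and linear speed of carrier_round below 0.01 m/s); the robot touches nothing.
It fails at once if the square-pellet carrier is moved by more than 20 mm (distance of carrier_square from where it was at the start of the episode above 0.02 m).
It also fails if it takes over 35 s, if anything falls off the work surface, if the arm or the gripper's body presses on something with over 40 N, if the wrist force passes 120 N, or if a joint passes its speed limit or range.

ROBOT

A 6-joint arm with a two-finger parallel gripper is mounted at the origin on the work surface. World frame = base frame: x ahead of the robot, y to its left, z up, the work surface at z = 0. Lengths are in m, angles in rad, forces in N, time in s.
With the tool pointing down it reaches from about 0.275 to 1 m from the base axis. Payload 8.4 kg.
Tool frame: the origin (TCP) lies on the centre line of the jaws, within the pads' length; the fingertips stand 17 mm ahead of it and the grasp point (between the pads) lies 2 mm behind it (bot.tcp_to_tips is the y of the fingertips in the tool frame, in m); y points along the fingers, z is the direction in which the jaws open and shut, and the axes are right-handed (so a half turn about y gives the same grasp; the last joint's range is limited). The gripper opens to 85 mm and grips with 20 to 120 N. Pads are 22 mm wide; open, the fingers measure 114 mm over their backs; the gripper's body (76 mm by 85 mm) begins 54 mm behind the grasp point. The pads swing forward as they close: fully open they stand 13 mm farther back than shut.
Start: joints at [1.281, 0.353, 1.633, -0, 1.155, -0.002], TCP at [0.177, 0.599, 0.248] pointing down, gripper open.
Joint ranges: [-2.63, 2.63], [-0.92, 2.1], [0.06, 2.66], [-1.3, 4.44], [0, 2.69], [-3.02, 3.02]. Speed limits (rad/s): [2.22, 2.22, 2.79, 3.14, 3.14, 3.14].

INTERFACE

Orientations are given as a unit quaternion [x, y, z, w].
In Python, from workcell import bot, hand, kinematics, get_obs, vision, hand_in gives the robot as it stands. The module is installed in compiled form; this text tells all that it offers. Calls block until the motion is done:
- bot.reach(position, orientation): joint-space move of the TCP to a pose.
- bot.servo_line(position, ori=None, velocity=0.15): straight line of the TCP; ori=None keeps the orientation; velocity is the mean speed in m/s.
- bot.goto_joints(angles): joint-space move.
- hand.move_gripper(opening, strength=None): finger opening in m; strength is the grip in N (None keeps the last); returns when the fingers have stopped.
- bot.dwell(seconds).
- kinematics.solve_ik(position, orientation): joint angles nearest the present ones, or None.
- get_obs(): the state.
- vision.read_camera(name): name is "scene" or "top" or "wrist"; returns a dict with "frame" (480x640x3 uint8, red, green, blue), "intrinsics" (3x3 intrinsics, pixels), "view" (4x4, takes a point from world to camera coordinates). Camera axes: x right, y down, z forward; pixel columns grow to the right and rows downward; lengths in m; the calibration is good to about 2 mm. A picture is of the moment at which its call begins. There is no depth.
A pose or a line that the arm cannot do raises bot.IKError and nothing moves.
- hand_in(): hands the job in, once; it reports no verdict.
The state is a dict: "time_s": time; "joint_pos": joint angles; "joint_vel": joint speeds; "joint_efforts": joint torques, N m; "position": TCP position; "orientation": TCP orientation; "wrist_force": force on the tool from outside, world axes, zero at the start; "ft_torque": the same for the moment, N m; "gripper_width": finger opening in m.
Only numpy, scipy, OpenCV 4.12 (cv2) and the standard library are available. Lean on these libraries where they do the work, as an engineer would, in place of code of your own. Each camera call takes 0.05 s, during which the arm holds its last target.

## Working session

There is one attempt and no reset: what is moved stays moved. The work goes in short steps, each a Python script; the robot and the scene stay as the last script left them, time stands still between calls to the robot, and variables do not carry over. Pictures are saved under pics/ and viewed, and the job is handed in when it is done.

```bash
mkdir -p pics
python3 - <<'E'
from workcell import *
import cv2,numpy as np
o=get_obs();print(o['time_s'],o['position'],o['orientation'],o['gripper_width'])
for n in ["scene","top"]:
    d=vision.read_camera(n);cv2.imwrite(f"pics/{n}1.png",d["frame"][:,:,::-1]);np.savez(f"{n}.npz",**d)
    print(n,d["intrinsics"].tolist(),d["view"].round(4).tolist())
E
```

```text
0.0 [0.17726161 0.59880021 0.24751567] [ 0.70033698 -0.10147554  0.10132549 -0.69925959] 0.08547409893070802
scene [[449.1151728462723, 0.0, 319.8945236720599], [0.0, 449.1151728462723, 243.62544717312625], [0.0, 0.0, 1.0]] [[0.7091, 0.7052, -0.0003, -0.3041], [0.3919, -0.3944, -0.8312, -0.1678], [-0.5862, 0.5893, -0.556, 1.2881], [0.0, 0.0, 0.0, 1.0]]
top [[438.0054913491389, 0.0, 320.23940180436745], [0.0, 438.0054913491389, 235.36582542813144], [0.0, 0.0, 1.0]] [[-0.0509, -0.9987, -0.005, -0.0555], [-0.9745, 0.0507, -0.2188, 0.5266], [0.2188, -0.0063, -0.9758, 0.8168], [0.0, 0.0, 0.0, 1.0]]
```

```bash
ls -la . pics
```

```text
.:
total 1820
drwxr-xr-x  3 agent agent   4096 Dec  7 16:46 .
drwxr-xr-x 23 root  root    4096 Dec  7 16:45 ..
drwxr-xr-x  2 agent agent   4096 Dec  7 16:46 pics
-rw-r--r--  1 agent agent 922556 Dec  7 16:46 scene.npz
-rw-r--r--  1 agent agent 922556 Dec  7 16:46 top.npz

pics:
total 804
drwxr-xr-x 2 agent agent   4096 Dec  7 16:46 .
drwxr-xr-x 3 agent agent   4096 Dec  7 16:46 ..
-rw-r--r-- 1 agent agent 458391 Dec  7 16:46 scene1.png
-rw-r--r-- 1 agent agent 354516 Dec  7 16:46 top1.png
```

View pics/scene1.png

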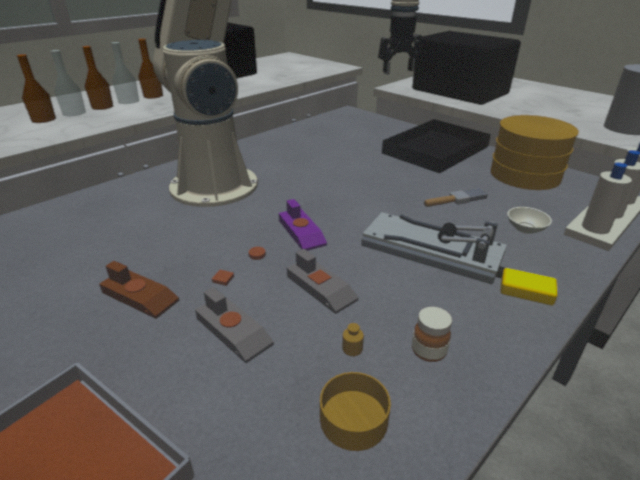

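View pics/top1.png

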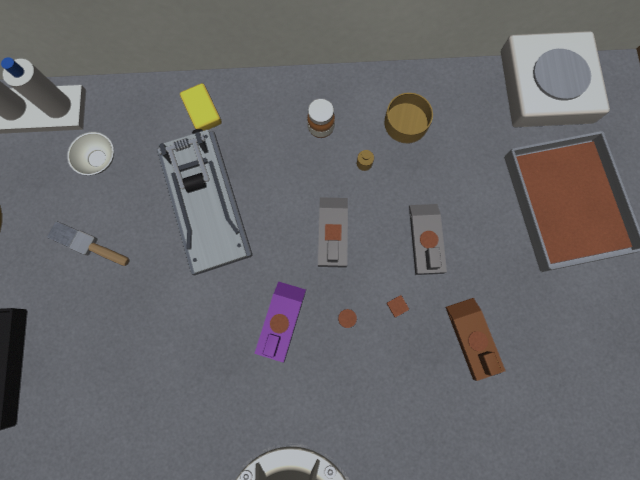

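Four look-alikes in the top view: grey at (428,240) with a round pellet, grey at (333,233) with a square one, purple at (280,323) and brown at (477,342). The grey one at (428,240) fits the description. I'll confirm it in enlarged crops.

Run:
```python
import cv2
t=cv2.imread("pics/top1.png")
def c(x,y,w,h,k,n):
    cv2.imwrite(n,cv2.resize(t[y:y+h,x:x+w],None,fx=k,fy=k,interpolation=cv2.INTER_CUBIC))
c(390,190,80,100,6,"pics/c_car.png")
c(150,120,110,160,3.75,"pics/c_st.png")
```

```text
(no output)
```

View pics/c_car.png

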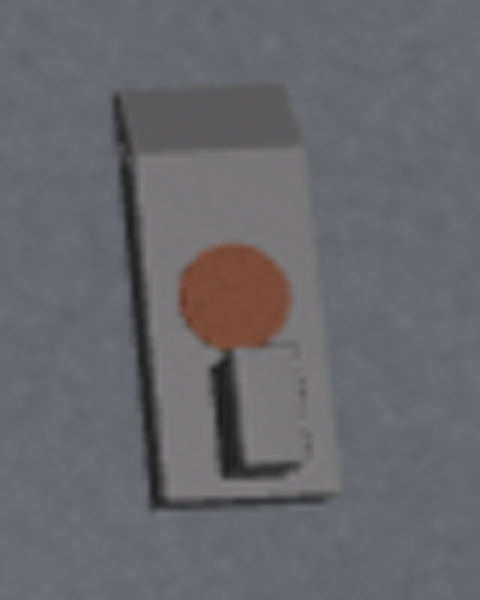

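View pics/c_st.png

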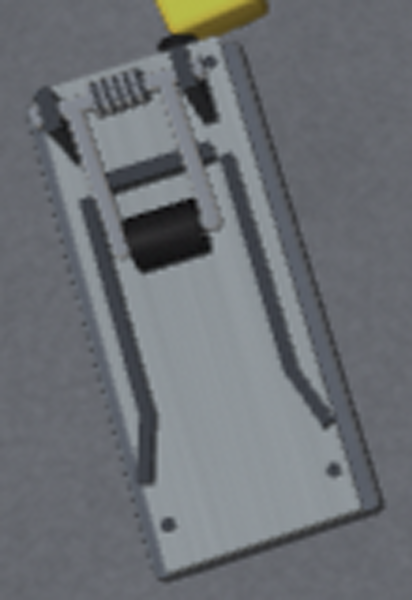

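The crop confirms it: round pellet at the centre and rib toward the tail (bottom), so the nose points up in the image (+x). Next I'll fit the poses.

```bash
cat > h.py <<'E'
import numpy as np,cv2
from scipy.optimize import least_squares
def proj(d,P):
    P=np.atleast_2d(P);V=d["view"];K=d["intrinsics"]
    c=P@V[:3,:3].T+V[:3,3];p=c@K.T;return p[:,:2]/p[:,2:]
def pix2w(d,uv,z):
    V=d["view"];R=V[:3,:3];C=-R.T@V[:3,3]
    r=R.T@np.linalg.inv(d["intrinsics"])@[uv[0],uv[1],1];return C+r*(z-C[2])/r[2]
def tw(p,L,z0=0):
    L=np.atleast_2d(L);c,s=np.cos(p[2]),np.sin(p[2])
    return np.c_[p[0]+c*L[:,0]-s*L[:,1],p[1]+s*L[:,0]+c*L[:,1],L[:,2]+z0]
def fit(d,L,uv,p0,z0=0):
    r=least_squares(lambda p:(proj(d,tw(p,L,z0))-uv).ravel(),p0,loss='soft_l1')
    return r.x,(proj(d,tw(r.x,L,z0))-uv).round(1)
def crop(x,y,k,pts): return (np.array(pts,float)+.5)/k-.5+[x,y]
def draw(im,d,p,L,col,z0=0,close=True):
    q=(proj(d,tw(p,L,z0))*16).round().astype(int)
    cv2.polylines(im,[q.reshape(-1,1,2)],close,col,1,cv2.LINE_AA,4)
CAR=np.array([[.047,.03,.024],[.047,-.03,.024],[-.075,-.03,.024],[-.075,.03,.024],[-.006,0,.024]])
E
python3 - <<'E'
from h import *
T=dict(np.load("top.npz"));S=dict(np.load("scene.npz"))
V=T["view"];print("cam",-V[:3,:3].T@V[:3,3])
uv=crop(390,190,6,[(136,153),(303,147),(342,494),(165,500),(236,297)])
pc,r=fit(T,CAR,uv,[.5,-.3,0]);print(pc,r.tolist())
L=np.array([[-.175,.055,.03],[-.175,-.055,.03],[.12,-.055,.03],[-.086,.037,.038],[-.086,-.037,.038]])
uv=crop(150,120,3.75,[(162,575),(365,510),(222,42),(157,415),(282,375)])
ps,r=fit(T,L,uv,[.55,.25,.2]);print(ps,r.tolist())
np.savez("pose.npz",pc=pc,ps=ps)
bed=np.array([[-.175,.055,.03],[-.175,-.055,.03],[.12,-.055,.03],[.12,.055,.03]])
rails=[np.array([[.044,s*.037,.038],[-.086,s*.037,.038],[-.125,s*.048,.038]]) for s in(1,-1)]
rib=np.array([[-.069,-.011,.058],[-.069,.011,.058],[-.029,.011,.058],[-.029,-.011,.058]])
for n,d,reg in(("top",T,[(150,120,110,160,3.7),(390,190,80,100,6)]),("scene",S,[(355,205,160,80,5),(185,280,95,85,6)])):
    im0=cv2.imread(f"pics/{n}1.png")
    for i,(x,y,w,h,k) in enumerate(reg):
        im=cv2.resize(im0[y:y+h,x:x+w],None,fx=k,fy=k,interpolation=cv2.INTER_CUBIC)
        K=d["intrinsics"];d2=dict(d);A=np.array([[k,0,-x*k+.5*k-.5],[0,k,-y*k+.5*k-.5],[0,0,1]]);d2["intrinsics"]=A@K
        if i==0:
            draw(im,d2,ps,bed,(0,255,0))
            for q in rails: draw(im,d2,ps,q,(0,255,255),0,False)
        else:
            draw(im,d2,pc,CAR[:4],(0,255,0));draw(im,d2,pc,rib,(0,255,255))
        cv2.imwrite(f"pics/ov_{n}{i}.png",im)
E
python3 -c "
import cv2,numpy as np
a=[cv2.imread(f'pics/ov_{n}.png') for n in ('top0','top1','scene0','scene1')]
def st(x,y):
    h=max(x.shape[0],y.shape[0]);o=np.zeros((h,x.shape[1]+y.shape[1],3),np.uint8);o[:x.shape[0],:x.shape[1]]=x;o[:y.shape[0],x.shape[1]:]=y;return cv2.resize(o,None,fx=min(1,800/o.shape[1]),fy=min(1,800/o.shape[1]))
cv2.imwrite('pics/ovA.png',st(a[0],a[1][:590]));cv2.imwrite('pics/ovB.png',a[2]);cv2.imwrite('pics/ovC.png',a[3])"
```

```text
cam [ 0.33165482 -0.07700834  0.91195308]
[ 0.51682831 -0.30661436 -0.01102865] [[-0.2, 0.1], [0.5, -0.1], [-0.0, -0.2], [0.1, 0.0], [-0.2, 0.2]]
[0.64615375 0.16973985 0.26793129] [[1.4, 0.9], [-0.6, 1.4], [-0.1, -0.3], [-0.9, -0.6], [0.5, -0.9]]
```

View pics/ovA.png

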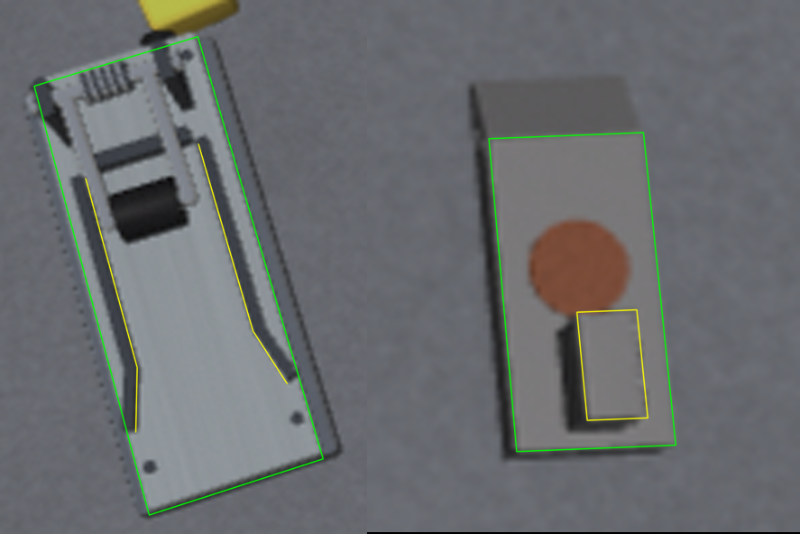

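View pics/ovB.png

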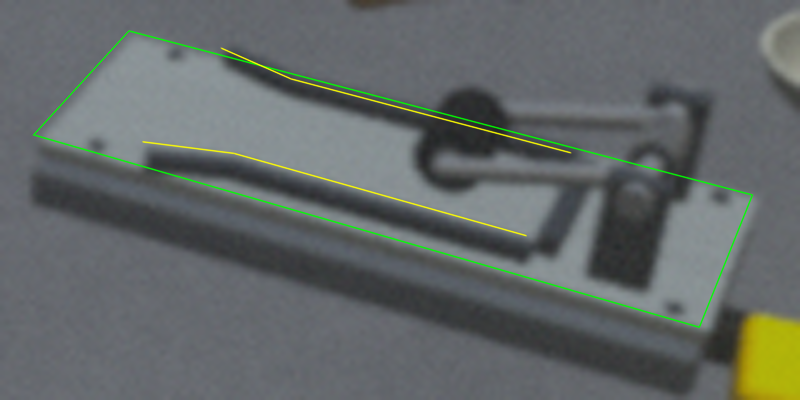

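View pics/ovC.png

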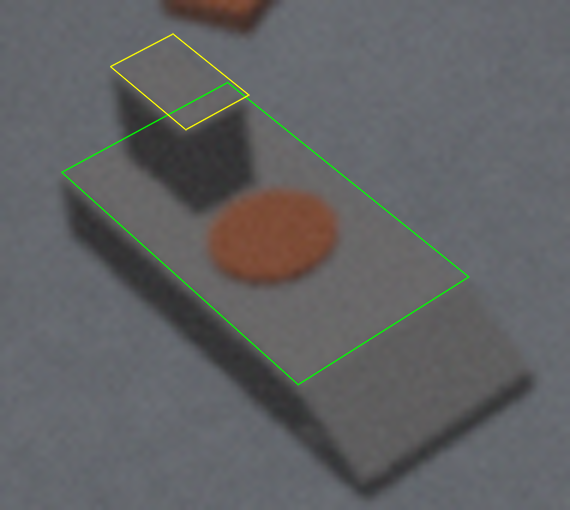

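The carrier fit agrees in both cameras. The stage is off by about 1.5 px in the scene view, so I'll take a wrist picture over the lane on my way to the carrier.

```bash
cat >> h.py <<'E'
from scipy.spatial.transform import Rotation as Ro
def ori(th,sg=1):
    z=sg*np.array([-np.sin(th),np.cos(th),0]);y=np.array([0,0,-1.]);x=np.cross(y,z)
    return Ro.from_matrix(np.c_[x,y,z]).as_quat()
E
python3 - <<'E'
from h import *
from workcell import *
P=np.load("pose.npz");pc,ps=P["pc"],P["ps"]
print(Ro.from_quat(get_obs()["orientation"]).as_matrix().round(2).tolist(), bot.tcp_to_tips)
rib=tw(pc,[[-.049,0,0.047]])[0];fin=tw(ps,[[-.08,0,.077]])[0];hov=tw(ps,[[-.13,0,.3]])[0]
for n,p,th in(("rib",rib,pc[2]),("fin",fin,ps[2]),("hov",hov,ps[2])):
    for sg in(1,-1):
        q=kinematics.solve_ik(p,ori(th,sg));print(n,sg,p.round(3),None if q is None else np.round(q,2))
E
```

```text
[[0.96, -0.0, 0.28], [-0.28, -0.0, 0.96], [0.0, -1.0, -0.0]] 0.017
rib 1 [ 0.468 -0.306  0.047] [-0.58  0.52  1.91 -0.    0.71 -2.14]
rib -1 [ 0.468 -0.306  0.047] [-0.58  0.52  1.91 -0.    0.71  1.  ]
fin 1 [0.569 0.149 0.077] [ 0.25  0.51  1.84 -0.    0.8  -1.59]
fin -1 [0.569 0.149 0.077] [ 0.25  0.51  1.84 -0.    0.8   1.56]
hov 1 [0.521 0.135 0.3  ] [ 0.25  0.17  1.76 -0.    1.21 -1.59]
hov -1 [0.521 0.135 0.3  ] [ 0.25  0.17  1.76 -0.    1.21  1.55]
```

Run:
```python
from h import *
from workcell import *
P=np.load("pose.npz");pc,ps=P["pc"],P["ps"]
bot.reach(tw(ps,[[-.12,0,.32]])[0],ori(ps[2],-1))
o=get_obs();print(o["time_s"],o["position"])
d=vision.read_camera("wrist");np.savez("wrist.npz",**d)
cv2.imwrite("pics/w1.png",d["frame"][:,:,::-1])
im=d["frame"][:,:,::-1].copy()
bed=np.array([[-.175,.055,.03],[-.175,-.055,.03],[.12,-.055,.03],[.12,.055,.03]])
draw(im,d,ps,bed,(0,255,0))
for s in(1,-1): draw(im,d,ps,np.array([[.044,s*.037,.038],[-.086,s*.037,.038],[-.125,s*.048,.038]]),(0,255,255),0,False)
cv2.imwrite("pics/w1o.png",im)
```

```text
2.2 [0.53028788 0.13856835 0.31990115]
```

View pics/w1o.png

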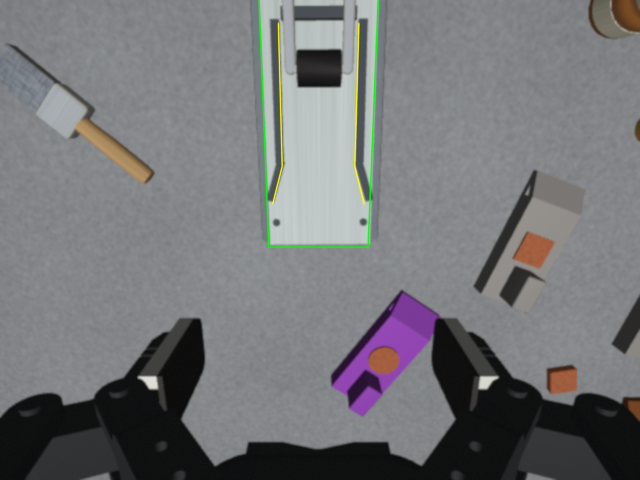

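In the wrist view the bed edges, the entry edge (row 245) and the rails' inner faces (columns 283 and 357) all match the model within about 1 px, so the stage pose is good. Next is the grasp.

Run:
```python
from h import *
from workcell import *
P=np.load("pose.npz");pc=P["pc"]
q=ori(pc[2],-1);r=tw(pc,[[-.049,0,0]])[0]
bot.reach(r+[0,0,.2],q)
d=vision.read_camera("wrist");im=d["frame"][:,:,::-1].copy()
draw(im,d,pc,CAR[:4],(0,255,0));draw(im,d,pc,np.array([[-.069,-.011,.058],[-.069,.011,.058],[-.029,.011,.058],[-.029,-.011,.058]]),(0,255,255))
cv2.imwrite("pics/w2o.png",im);print(get_obs()["time_s"],get_obs()["position"])
```

```text
4.0 [ 0.46854802 -0.30536048  0.2003614 ]
```

View pics/w2o.png

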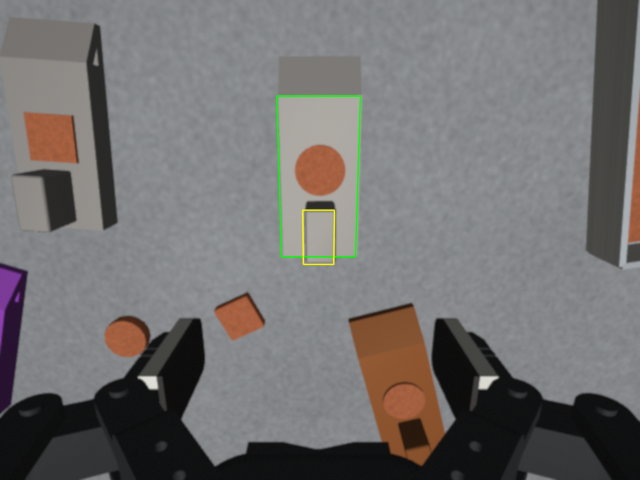

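Run:
```python
from h import *
from workcell import *
P=np.load("pose.npz");pc=P["pc"]
q=ori(pc[2],-1);r=tw(pc,[[-.049,0,0]])[0]
bot.servo_line(r+[0,0,.048],q,velocity=.15)
o=get_obs();print(o["time_s"],o["position"],o["wrist_force"].round(1))
hand.move_gripper(0.0,strength=60)
o=get_obs();print(o["time_s"],o["gripper_width"],o["position"],o["wrist_force"].round(1))
bot.servo_line(r+[0,0,.16],q,velocity=.15)
o=get_obs();print(o["time_s"],o["gripper_width"],o["position"],o["wrist_force"].round(1))
d=vision.read_camera("wrist");cv2.imwrite("pics/w3.png",d["frame"][:,:,::-1]);np.savez("w3.npz",**d)
```

```text
5.1667 [ 0.46839618 -0.30639842  0.04877108] [ 0.8 -0.5 -0.6]
5.775 0.0209478225349657 [ 0.46807168 -0.30626268  0.0484101 ] [-1.  -0.   6.5]
6.675 0.021179535524895828 [ 0.46721397 -0.30567777  0.15909929] [ 0.3 -1.1 -2.1]
```

View pics/w3.png

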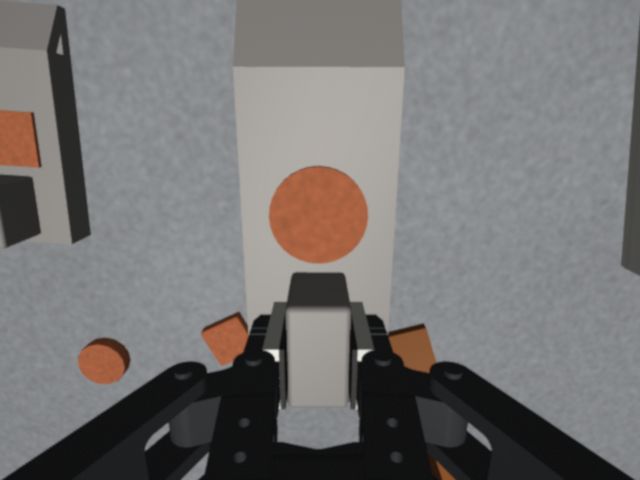

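Held straight: the rib is centred in the pads and the round pellet sits at (318,214). Next I'll carry it to the lane entry and lower it.

Run:
```python
from h import *
from workcell import *
P=np.load("pose.npz");ps=P["ps"]
q=ori(ps[2],-1)
def W(x,z): return tw(ps,[[x-.049,0,z]])[0]
def rep(t):
    o=get_obs();c,s=np.cos(ps[2]),np.sin(ps[2]);v=o["position"]-[ps[0],ps[1],0];f=o["wrist_force"]
    print(t,round(o["time_s"],2),"st",np.round([c*v[0]+s*v[1]+.049,-s*v[0]+c*v[1],v[2]-.0484],4),"f",np.round([c*f[0]+s*f[1],-s*f[0]+c*f[1],f[2]],1),round(o["gripper_width"],4))
bot.reach(W(-.118,.17),q);rep("hover")
bot.servo_line(W(-.118,.086),q,velocity=.12);rep("low")
d=vision.read_camera("scene");cv2.imwrite("pics/s4.png",cv2.resize(d["frame"][180:300,330:530,::-1],None,fx=4,fy=4,interpolation=cv2.INTER_CUBIC))
d=vision.read_camera("wrist");cv2.imwrite("pics/w4.png",d["frame"][:,:,::-1])
```

```text
hover 8.32 st [-0.1179 -0.0007  0.1215] f [-0.6 -0.9 -2.1] 0.0212
low 9.17 st [-0.1175 -0.0002  0.038 ] f [-0.2 -0.2 -0.7] 0.021
```

View pics/s4.png

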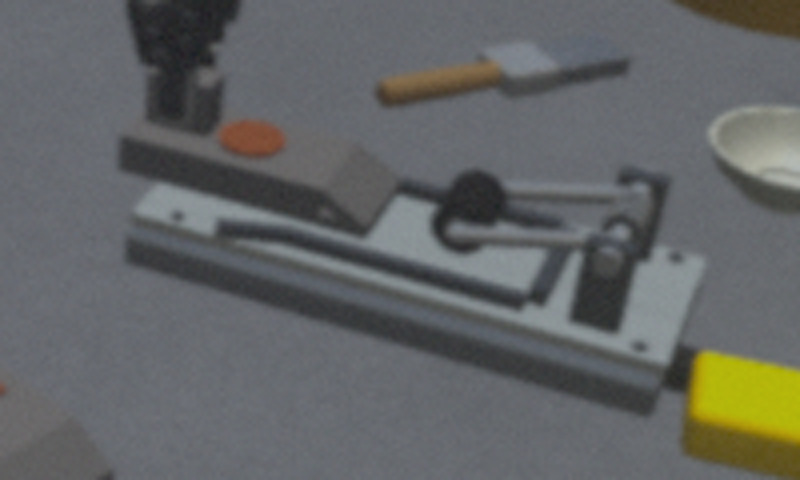

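View pics/w4.png

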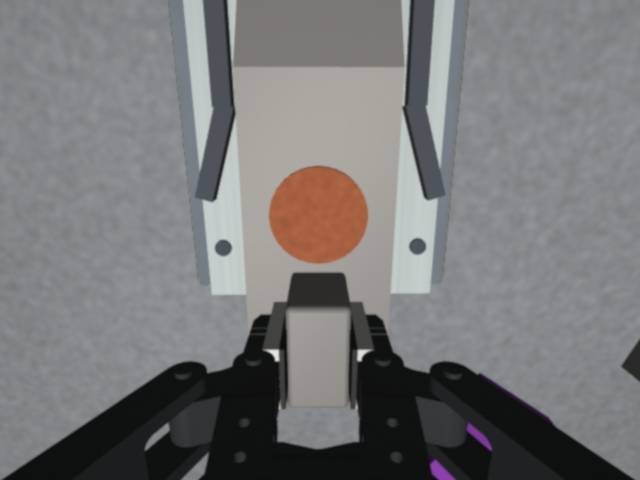

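The carrier is centred between the rails (inner edges at columns about 234 and 405, carrier from 236 to 403). I'll lower it onto the bed and push in steps, watching the force.

```bash
cat > st.py <<'E'
from h import *
from workcell import *
P=np.load("pose.npz");ps=P["ps"]
q=ori(ps[2],-1)
def W(x,z): return tw(ps,[[x-.049,0,z]])[0]
def rep(t):
    o=get_obs();c,s=np.cos(ps[2]),np.sin(ps[2]);v=o["position"]-[ps[0],ps[1],0];f=o["wrist_force"]
    f=np.array([c*f[0]+s*f[1],-s*f[0]+c*f[1],f[2]])
    print(t,round(o["time_s"],2),"st",np.round([c*v[0]+s*v[1]+.049,-s*v[0]+c*v[1],v[2]-.0484],4),"f",f.round(1),round(o["gripper_width"],4));return f
E
python3 - <<'E'
from st import *
z=.086
for z in(.081,.0795,.0785):
    bot.servo_line(W(-.118,z),q,velocity=.04);f=rep(z)
    if f[2]>4: break
for x in(-.09,-.07,-.05):
    bot.servo_line(W(x,z),q,velocity=.06);f=rep(x)
    if abs(f[0])>25 or abs(f[1])>15: print("stop");break
d=vision.read_camera("scene");cv2.imwrite("pics/s5.png",cv2.resize(d["frame"][180:300,330:530,::-1],None,fx=4,fy=4,interpolation=cv2.INTER_CUBIC))
E
```

```text
0.081 9.54 st [-0.1181  0.      0.0326] f [-0.1 -0.3 -2.1] 0.021
0.0795 9.79 st [-0.1181  0.      0.031 ] f [ 0.5  0.4 -2.1] 0.0211
0.0785 10.04 st [-0.1179  0.      0.0301] f [-0.  -0.5 -0.4] 0.0211
-0.09 10.66 st [-0.0897 -0.      0.03  ] f [ 0.1  0.6 -1.6] 0.0208
-0.07 11.14 st [-0.0707  0.      0.03  ] f [-2.5 -0.   1.4] 0.0214
-0.05 11.62 st [-0.0522 -0.      0.0299] f [-8.8  0.4  8.4] 0.0211
```

View pics/s5.png

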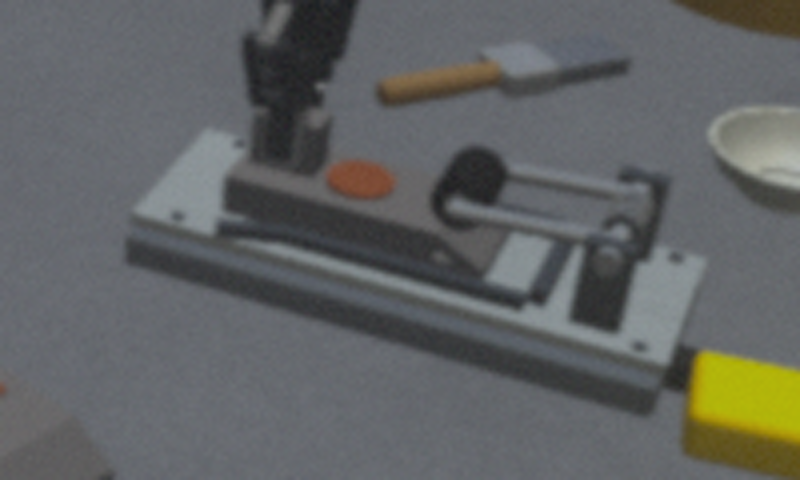

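The roller is riding up onto the deck (roller at (475,180)) and the forces match the expected push. I'll carry on to the stop in small increments until the force rises.

Run:
```python
from st import *
for x in(-.04,-.036,-.033,-.031,-.029,-.027,-.025):
    bot.servo_line(W(x,.0785),q,velocity=.04);f=rep(x)
    if -f[0]>12 and x>-.035 or abs(f[1])>15: print("stop");break
d=vision.read_camera("scene");cv2.imwrite("pics/s6.png",cv2.resize(d["frame"][180:300,330:530,::-1],None,fx=4,fy=4,interpolation=cv2.INTER_CUBIC))
```

```text
-0.04 12.07 st [-0.0411  0.      0.0299] f [-5.6  0.3  4.1] 0.0209
-0.036 12.32 st [-0.0376  0.      0.0299] f [-6.7  0.2  5.9] 0.0208
-0.033 12.57 st [-0.0348  0.0001  0.0299] f [-8.5  0.3  8.1] 0.0209
-0.031 12.82 st [-0.0332  0.0001  0.0299] f [-9.5 -0.6  8.3] 0.021
-0.029 13.07 st [-0.0311  0.0001  0.0299] f [-9.2  0.1  9. ] 0.0211
-0.027 13.32 st [-0.0291  0.0001  0.0299] f [-9.   0.4  8.6] 0.0212
-0.025 13.57 st [-0.0275  0.0001  0.0299] f [-10.8   0.2  10.5] 0.021
```

View pics/s6.png

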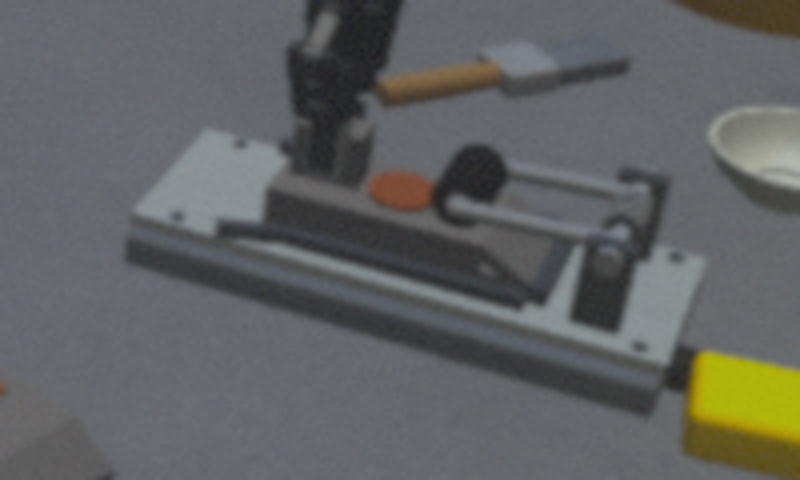

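The nose looks at or very near the stop, but the force hasn't clearly spiked. The stage x may be a few mm out, so I'll keep going until contact is clear.

Run:
```python
from st import *
f0=None
for x in(-.0235,-.022,-.0205,-.019,-.0175,-.016):
    bot.servo_line(W(x,.0785),q,velocity=.03);f=rep(x)
    if -f[0]>18 or abs(f[1])>15: print("stop");break
bot.dwell(.2);rep("hold")
d=vision.read_camera("scene");cv2.imwrite("pics/s7.png",cv2.resize(d["frame"][200:280,390:490,::-1],None,fx=8,fy=7,interpolation=cv2.INTER_CUBIC))
d=vision.read_camera("top");cv2.imwrite("pics/t7.png",cv2.resize(d["frame"][120:280,150:260,::-1],None,fx=3.75,fy=3.75,interpolation=cv2.INTER_CUBIC))
```

```text
-0.0235 13.88 st [-0.0274  0.0001  0.0299] f [-16.8   0.6  15.1] 0.021
-0.022 14.12 st [-0.0274  0.0001  0.0299] f [-22.6  -0.   20.1] 0.0213
stop
hold 14.32 st [-0.0274  0.0001  0.0299] f [-22.9  -0.4  20.7] 0.0207
```

View pics/s7.png

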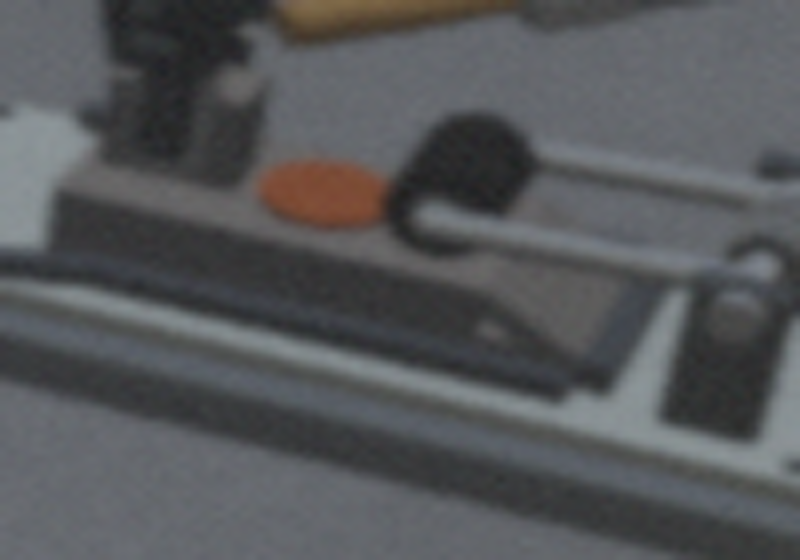

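View pics/t7.png

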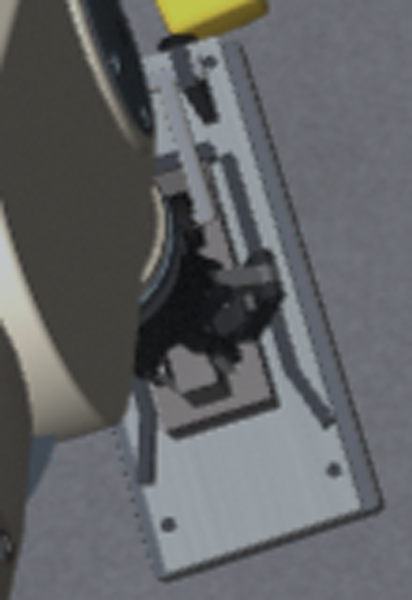

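Hard stop: position holds at -0.0274 while the force rises from 11 to 23 N, and s7 shows the nose edge flush against the stop at about (600,360). I'll ease off the push, release and retreat upward.

Run:
```python
from st import *
bot.servo_line(W(-.0255,.0785),q,velocity=.03);rep("ease")
hand.move_gripper(.06);rep("open")
o=get_obs()["position"]
bot.servo_line(o+[0,0,.13],q,velocity=.12);rep("up")
d=vision.read_camera("wrist");cv2.imwrite("pics/w8.png",d["frame"][:,:,::-1])
c,s=np.cos(ps[2]),np.sin(ps[2])
bot.reach(tw(ps,[[-.2,-.05,.3]])[0],q)
bot.goto_joints([-.9,.1,1.8,0,1.2,1.5]);rep("away")
for n in("scene","top"):
    d=vision.read_camera(n);cv2.imwrite(f"pics/{n}8.png",d["frame"][:,:,::-1]);np.savez(n+"8.npz",**d)
t=cv2.imread("pics/scene8.png");cv2.imwrite("pics/s8.png",cv2.resize(t[200:280,390:490],None,fx=8,fy=7,interpolation=cv2.INTER_CUBIC))
t=cv2.imread("pics/top8.png");cv2.imwrite("pics/t8.png",cv2.resize(t[120:280,150:260],None,fx=3.75,fy=3.75,interpolation=cv2.INTER_CUBIC))
a=cv2.imread("pics/top1.png")[190:275,310:355];b=t[190:275,310:355];print("sq diff",cv2.absdiff(a,b).mean(), cv2.phaseCorrelate(np.float32(a[:,:,1]),np.float32(b[:,:,1])))
```

```text
ease 14.69 st [-0.0275  0.0001  0.0299] f [-9.9  0.5  8.4] 0.0207
open 15.15 st [-0.0251 -0.      0.0301] f [ 0.4 -0.2 -0.5] 0.0601
up 16.38 st [-0.0257 -0.      0.1593] f [-0.4  0.6  0.1] 0.06
away 18.93 st [-0.4134 -0.4692  0.2701] f [ 0.4  0.8 -0.1] 0.06
sq diff 0.6706753812636166 ((0.480300625535552, 0.00824246796846495), 0.9794293182278857)
```

View pics/w8.png

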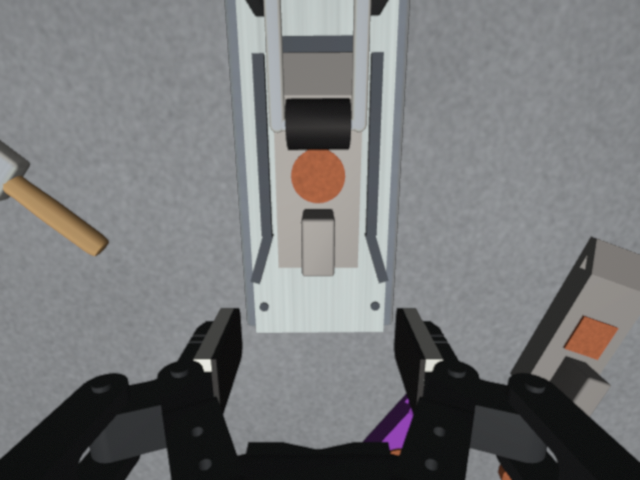

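View pics/s8.png

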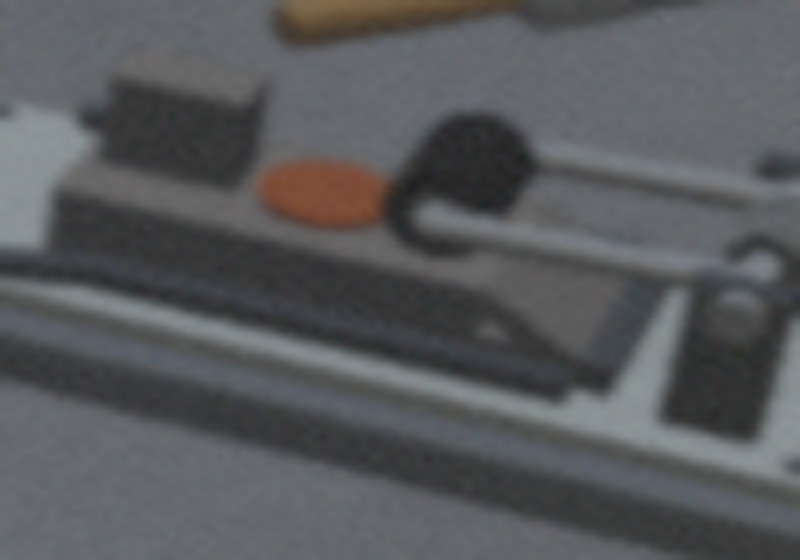

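View pics/t8.png

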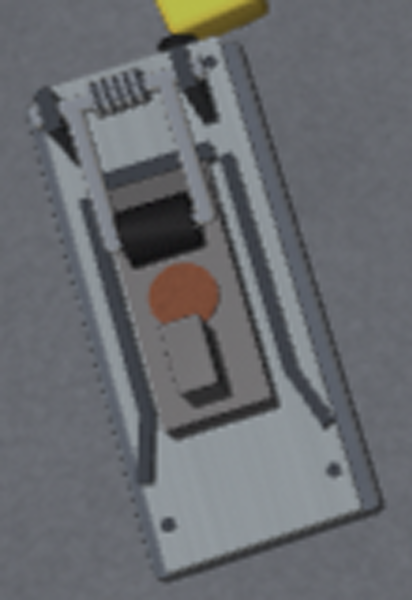

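The carrier is flush with the end stop (w8 row 52), parallel and centred between the rails, with the roller on its deck. The square carrier's image patch is unchanged. Handing in.

```bash
python3 -c "
from workcell import *
hand_in();print(get_obs()['time_s'])"
```

```text
the job is handed in; nothing more can be done
the job is handed in; nothing more can be done
```

I slid the round-pellet carrier by its rib along the lane and under the roller until its nose met the end stop, then let go and moved the arm clear. I handed the job in shortly after 18.9 s on the robot's clock; no verdict is reported.

**Last checks:**
- **Home position:** At the end of the push the carrier stopped moving while the push force rose from 11 to 23 N. After I let go, the pictures show its nose flush with the stop, parallel to the lane and centred between the rails.
- **Roller:** It rests on the deck beside the pellet in the pictures; I had no direct reading of the arm angle.
- **Square carrier:** It looks unmoved; the mean image difference is 0.7 grey levels. A shift estimate on the same patch gave about 0.5 px, which I took as noise.
- **Robot:** The gripper is clear of everything, with wrist force near zero.

**One disagreement:** Contact came at x = -27.4 mm in my camera-fitted stage frame, against the nominal -31 mm. I put the 3.6 mm gap down to my stage pose and trusted the contact and the pictures instead.

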